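# Free the jammed parts beaker and tare it on the scale

### The arm

A 6-joint arm with a two-finger parallel gripper is mounted at the origin on the work surface. World frame = base frame: x ahead of the robot, y to its left, z up, the work surface at z = 0. Lengths are in m, angles in rad, forces in N, time in s.
With the tool pointing down it reaches from about 0.35 to 0.85 m from the base axis. Payload 8.1 kg.
Tool frame: the origin (TCP) lies at the very end of the fingers, on their centre line; the grasp point (between the pads) lies 19 mm behind it; z points along the fingers, y is the line along which they close (so a half turn about z gives the same grasp; the last joint's range is limited). The gripper opens to 93 mm and grips with 3 to 60 N. Pads are 15 mm wide; open, the fingers measure 128 mm over their backs; the gripper's body (75 mm by 188 mm) begins 65 mm behind the grasp point.
Start: joints at [-1.262, 0.13, 1.488, -0, 1.523, -0.085], TCP at [0.23, -0.554, 0.219] pointing down, gripper open.
Joint ranges: [-2.96, 2.96], [-0.89, 2.26], [0.02, 2.5], [-1.34, 4.48], [0, 2.73], [-2.66, 2.66]. Speed limits (rad/s): [2.39, 2.39, 2.79, 3.14, 3.14, 3.14].

### API

Orientations are given as a unit quaternion [x, y, z, w].
In Python, from bench import * gives the robot as it stands. Calls block until the motion is done:
- move_to(position, orientation): joint-space move of the TCP to a pose.
- move_l(position, ori=None, velocity=0.15, max_force=None): straight line of the TCP; ori=None keeps the orientation; velocity is the mean speed in m/s. With max_force (N) it stops when the force on the tool has changed by that much, and returns True; else False.
- goto_joints(angles): joint-space move.
- set_gripper(opening, newtons=None): finger opening in m; newtons is the grip in N (None keeps the last); returns when the fingers have stopped.
- wait(seconds).
- solve_ik(position, orientation): joint angles nearest the present ones, or None.
- sense(): the state.
- snapshot(name): name is "side" or "top"; returns (picture, depth): 420x560x3 uint8, red, green, blue; 420x560 float32, m along the optical axis (not along the pixel's ray), 0 where there is no reading.
- calibration(name): a dict with "K" (3x3 intrinsics, pixels), "k1" (the pictures are not rectified: a ray, as slopes to the right and down, at radius r is drawn at 1 + k1 r^2 times it, then the intrinsics apply), "rvec" (rotation vector, rad) and "tvec" (3), from world to camera coordinates, as OpenCV has them. Camera axes: x right, y down, z forward; pixel columns grow to the right and rows downward; lengths in m; the calibration is good to about 2 mm. A picture is of the moment at which its call begins. calibration takes no time and is no camera call.
A pose or a line that the arm cannot do raises Unreachable and nothing moves.
- hand_in(): hands the job in; it is judged then, once.
The state is a dict: "time": time; "joint_positions": joint angles; "qvel": joint speeds; "tau": joint torques, N m; "eef_pos": TCP position; "tcp_rot": TCP orientation; "wrist_force": force on the tool from outside, world axes, zero at the start; "wrist_torque": the same for the moment, N m; "gripper_width": finger opening in m; "gripper_force": force on a finger pad.
Only numpy, scipy, OpenCV 4.12 (cv2) and the standard library are available. Lean on these libraries where they do the work, as an engineer would, in place of code of your own. Each camera call takes 0.05 s, during which the arm holds its last target. There are 200 camera calls.

### The job

The grey parts beaker is jammed in the socket of its weighted steel stand: take it by the collar, twist it loose as you draw it up and out, and leave the stand standing where it is on the bench. Stand the beaker upright in the middle of the scale's platter, lowering it right down before you let go and not banging it down, then, with it standing there on its own, press the tare key (the right-hand one of the three, seen from the robot) fully down and let it come up again. Press no other key and leave the other things on the bench alone.

Things in the scene. Friction and masses are not known exactly. Their poses are not given: they have to be found in the camera images.
- beaker_mid (a point): Centre, half-way up, of the open-topped grey plastic parts beaker, 140 mm tall, about 0.12 kg: a taper below, 48 mm across at the foot, and a straight collar above. Rim 70 mm above this point, foot 70 mm below. z is its axis (up); it is round, so x and y mean nothing for the grasp. At the start it stands upright in the stand's socket, its foot 10 mm above the bench.
- collar (a point): Middle of the beaker's collar, on its axis, 47 mm above beaker_mid and 23 mm below the rim: a straight round band 64 mm in outside diameter, 46 mm high, wall 3 mm. The whole collar stands above the socket's rim: close the fingers across it from above, fingertips 5 to 15 mm over the socket's rim, with a firm grip (about 50 N).
- socket_rim (a point): Centre of the stand's socket mouth, 100 mm above the bench. The grommets hold the beaker so hard (20 to 30 N) that a straight pull lifts the stand (19 N) too. Turned (about 0.8 N m) while drawn up slowly it slides with little pull: swing it to and fro by 0.7 rad or more, rising 5 mm or less per rad. The grommets let go after 28 mm; the foot clears the rim 90 mm up.
- stand: Loose weighted beaker stand, 1.95 kg: a dark square steel base plate 190 x 190 mm, top 10 mm above the bench, on four rubber feet; in its middle a steel socket cup, 69 mm in outside diameter at its rim, with four black rubber grommets in its wall, 12 mm below the rim, that grip the beaker. Origin on the socket's axis at bench height, z up, x and y along the plate's sides.
- scale: Bench scale fixed to the bench, white and grey, 290 mm deep (its x, which points away from the robot), 240 mm wide (its y, to the robot's left), with a low console with three keys and a display in front (-x) and a steel platter behind. Origin under the middle of the housing at bench height.
- platter (a point): Centre of the top of the scale's steel platter, 95 mm above the bench; the platter is 185 mm (scale's x) by 230 mm (scale's y), flat, and does not move.
- tare_key_top (a point): Centre of the top of the tare key, the right-hand one (scale's -y) of three equal round black keys 24 mm across in low grey 40 mm collars, 65 mm apart in a row on the console; top 75 mm above the bench, standing 6 mm proud of its collar. It goes straight down 6 mm until flush; about 1.5 N starts it and 5 N holds it down. The display behind the key row is at most 80 mm above the bench.
- tare_key (a joint): Travel of the tare key: 0 up, 0.006 m fully down; it springs back.
- zero_key (a joint): Travel of the middle key, not to be pressed: 0 up, 0.006 m down.
- unit_key (a joint): Travel of the left-hand key, not to be pressed: 0 up, 0.006 m down.
- hinge: Bystander: a steel butt hinge lying open, 80 x 100 mm, 12 mm high, in front of the stand. Origin at its middle on the bench.
- small_carton: Bystander: a brown carton 80 x 130 mm, 50 mm high, behind the stand. Origin under its centre.
- screwdriver: Bystander: a screwdriver 190 mm long, 26 mm high, lying between the stand and the scale, handle towards the robot. Origin under its middle.
- long_carton: Bystander: a brown carton 90 x 150 mm, 55 mm high, on the right of the bench. Origin under its centre.
- tape_roll: Bystander: a roll of packing tape lying flat, 104 mm across, 48 mm high, on the right of the bench. Origin under its centre.
- squat_pot: Bystander: an open grey plastic pot 90 mm across, 70 mm high, on the left of the bench. Origin under its centre.
- lever_handle: Bystander: an aluminium door lever lying on the bench with its round rose up, lever 120 mm long, 60 mm high, on the left of the bench. Origin on the rose's axis at bench height.

How it is judged:
On the way, in this order (a step that is already met when the one before it is completed fails the run):
1. the beaker has been twisted at least 10 degrees in the socket while it is still in the first 30 mm of its way up (angle between the x axis of beaker_mid and the x axis of stand, either way round above 0.17 rad and z of beaker_mid in the frame of stand below 0.11 m).
2. the beaker is out of the socket, the stand still on the bench (z of beaker_mid in the frame of stand above 0.172 m and height (world z) of stand below 0.006 m).
3. the beaker is lowered to within 8 mm of the platter, within 45 mm of its middle, still held in the fingers (horizontal distance between beaker_mid and platter below 0.045 m and z of beaker_mid in the frame of platter between 0.065 and 0.078 m and contact force between the fingers and beaker above 0.5 N).
4. the beaker stands upright on the platter within 45 mm of its middle, let go (horizontal distance between beaker_mid and platter below 0.045 m and z of beaker_mid in the frame of platter between 0.065 and 0.075 m and angle between beaker_mid's own z axis and vertical below 0.08 rad and contact force between the fingers and beaker below 0.05 N), for 0.2 s.
5. the tare key is pressed fully down (at least 4.5 of 6 mm) while the beaker stands on the platter on its own (value of joint tare_key above 0.0045 m and horizontal distance between beaker_mid and platter below 0.045 m and angle between beaker_mid's own z axis and vertical below 0.08 rad and contact force between the fingers and beaker below 0.05 N), for 0.05 s.
At the end, for the whole second after the job is handed in: The beaker stands upright (within 4.5 degrees) on the platter, its axis within 45 mm of the platter's centre; the tare key is up again; the stand is upright on the bench within 50 mm of where it was (horizontal distance between beaker_mid and platter below 0.045 m and z of beaker_mid in the frame of platter between 0.065 and 0.075 m and angle between beaker_mid's own z axis and vertical below 0.08 rad and value of joint tare_key below 0.0015 m and height (world z) of stand below 0.006 m and angle between stand's own z axis and vertical below 0.05 rad and distance of stand from where it was at the start of the episode below 0.05 m); the robot touches nothing.
It fails at once if the stand is lifted more than 15 mm off the bench or tipped more than 11 degrees (height (world z) of stand above 0.015 m or angle between stand's own z axis and vertical above 0.2 rad).
It fails at once if the beaker is banged or pressed on the scale with more than 80 N (contact force between beaker and scale above 80 N).
It fails at once if another key is pressed (more than 3 mm) (value of joint any of zero_key, unit_key above 0.003 m).
It fails at once if a bystander is moved more than 25 mm (distance of any of hinge, small_carton, screwdriver, long_carton, tape_roll, squat_pot, lever_handle from where it was at the start of the episode above 0.025 m).
It also fails if it takes over 64 s, if anything falls off the work surface, if the arm or the gripper's body presses on something with over 40 N, if the wrist force passes 120 N, or if a joint passes its speed limit or range.

## Working session

There is one attempt and no reset: what is moved stays moved. The work goes in short steps, each a Python script; the robot and the scene stay as the last script left them, time stands still between calls to the robot, and variables do not carry over. Pictures are saved under pics/ and viewed, at most 12 in all, crops included, and the job is handed in when it is done.

```bash
ls; mkdir -p pics
cat > h.py <<'E'
from bench import *
import numpy as np, cv2
def cam(n):
    c=calibration(n); K=np.array(c["K"],float); R=cv2.Rodrigues(np.array(c["rvec"],float))[0]; t=np.array(c["tvec"],float).ravel()
    return K,float(c["k1"]),R,t
def rays(n,uv):
    K,k1,R,t=cam(n); uv=np.atleast_2d(np.array(uv,float)).reshape(-1,1,2)
    p=cv2.undistortPoints(uv,K,np.array([k1,0,0,0.]),None,None,None).reshape(-1,2)
    s=np.c_[p,np.ones(len(p))]
    return -R.T@t, s@R   # origin, directions (unit depth)
def onplane(n,uv,z):
    o,d=rays(n,uv); return o+d*((z-o[2])/d[:,2])[:,None]
def cloud(n,depth,mask=None):
    m=depth>0
    if mask is not None: m&=mask>0
    v,u=np.nonzero(m); o,d=rays(n,np.c_[u,v]); return o+d*depth[v,u][:,None],u,v
def proj(n,P):
    K,k1,R,t=cam(n); return cv2.projectPoints(np.atleast_2d(np.array(P,float)),R,t,K,np.array([k1,0,0,0.]))[0].reshape(-1,2)
E
python3 - <<'E'
from h import *
for n in("side","top"):
    p,d=snapshot(n); cv2.imwrite(f"pics/{n}0.png",p[...,::-1]); np.savez(f"{n}0.npz",p=p,d=d)
    K,k1,R,t=cam(n); print(n,K.round(1).tolist(),k1,"pos",(-R.T@t).round(3),"fwd",R[2].round(3), (d>0).mean())
print(sense())
E
```

```text
pics
side [[479.4, 0.0, 278.9], [0.0, 479.4, 213.2], [0.0, 0.0, 1.0]] -0.09038049611329263 pos [-0.131  1.095  0.823] fwd [ 0.468 -0.74  -0.483] 0.9881335034013605
top [[478.9, 0.0, 283.9], [0.0, 478.9, 206.1], [0.0, 0.0, 1.0]] -0.0021014676067686844 pos [ 0.381 -0.013  1.657] fwd [ 0.108 -0.005 -0.994] 0.995875850340136
{'time': 0.1, 'joint_positions': array([-1.26240058e+00,  1.31096018e-01,  1.48917677e+00,  5.07465582e-06,
        1.52299360e+00, -8.53946652e-02]), 'qvel': array([-0.00033887, -0.00175419, -0.00225115, -0.00028899, -0.00053325,
        0.00018691]), 'tau': array([ 1.76616566e-03, -5.61342108e+01, -4.93094766e+01,  7.70486402e-02,
        2.91383924e-02, -2.87596038e-05]), 'eef_pos': array([ 0.23008309, -0.55357297,  0.21768264]), 'tcp_rot': array([ 9.80678361e-01,  1.95625284e-01, -9.05992042e-05, -8.31951340e-04]), 'wrist_force': array([-0.12699866,  0.52379982, -0.33345782]), 'wrist_torque': array([ 0.00933491, -0.03721339,  0.02139153]), 'gripper_force': 0.0, 'gripper_width': 0.09283650953060017}
```

View pics/top0.png

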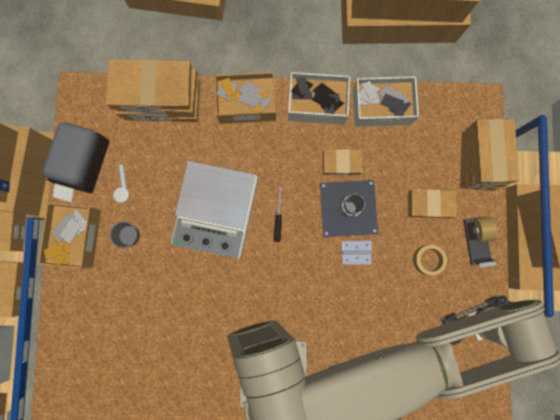

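View pics/side0.png

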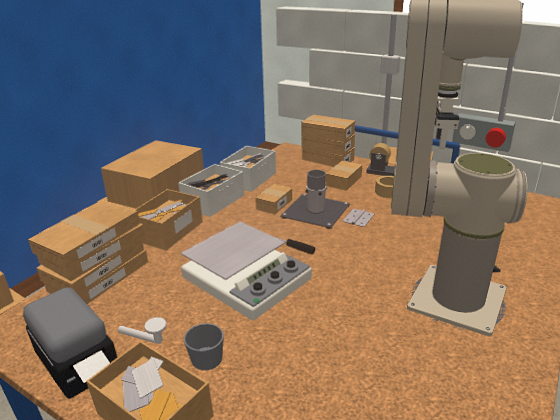

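The top view shows the beaker and stand at about (353,205), the platter around (217,193), and the keys at (187,238), (206,241) and (225,246). Tare is the last of these. The side view shows the beaker at (317,190) and the keys at (258,287), (274,278) and (291,266).

Run:
```python
from h import *
from scipy.optimize import least_squares
def fitc(P):
    r=least_squares(lambda q:np.hypot(P[:,0]-q[0],P[:,1]-q[1])-q[2],[*P[:,:2].mean(0),.03],loss='soft_l1',f_scale=.002); return r.x
T=np.load("top0.npz");S=np.load("side0.npz")
# beaker
for n,D,(u0,u1,v0,v1) in(("top",T,(325,380,180,232)),("side",S,(290,345,160,225))):
    m=np.zeros(D['d'].shape,np.uint8); m[v0:v1,u0:u1]=1
    P,u,v=cloud(n,D['d'],m); 
    a=P[P[:,2]>.105]; print(n,"zmax",np.percentile(a[:,2],[50,90,98,100]).round(4),"mean",a.mean(0).round(4),len(a))
    if n=="top":
        r=P[P[:,2]>.14]; print("rim fit",fitc(r),len(r),"minmax mid",((r.min(0)+r.max(0))/2).round(4)); 
    else:
        r=P[(P[:,2]>.11)&(P[:,2]<.145)]; print("collar fit",fitc(r),len(r))
# plate corners: dark bluish mask
hsv=cv2.cvtColor(T['p'],cv2.COLOR_RGB2HSV)
m=cv2.inRange(hsv,(90,20,20),(135,200,130)); m[:, :310]=0;m[:,390:]=0;m[:170]=0;m[242:]=0
c=max(cv2.findContours(m,0,1)[0],key=cv2.contourArea); b=cv2.boxPoints(cv2.minAreaRect(c))
B=onplane("top",b,.010); print("plate",B.round(4).tolist(),"ctr",B.mean(0).round(4))
# platter
m=np.zeros(T['d'].shape,np.uint8); m[155:265,165:265]=1
P,u,v=cloud("top",T['d'],m)
print("platter hist",np.histogram(P[:,2],np.arange(0,.13,.01)))
k=(P[:,2]>.089)&(P[:,2]<.105); mm=np.zeros_like(m); mm[v[k],u[k]]=255
mm=cv2.morphologyEx(mm,cv2.MORPH_OPEN,np.ones((5,5)))
c=max(cv2.findContours(mm,0,1)[0],key=cv2.contourArea); rc=cv2.minAreaRect(c);b=cv2.boxPoints(rc)
z=np.median(P[k,2]);B=onplane("top",b,z);print("platter z",z,B.round(4).tolist(),"ctr",B.mean(0).round(4),[np.linalg.norm(B[i]-B[i-1]).round(3) for i in range(4)])
# keys
def keys(n,im,box):
    u0,u1,v0,v1=box; g=im[v0:v1,u0:u1].max(2); m=(g<60).astype(np.uint8)
    N,l,s,ce=cv2.connectedComponentsWithStats(m); return [(ce[i]+[u0,v0],s[i,4]) for i in range(1,N) if s[i,4]>=15]
for n,D,box in(("top",T,(175,245,228,258)),("side",S,(240,308,254,302))):
    for ce,a in keys(n,D['p'],box): print(n,ce.round(1),a,onplane(n,ce,.075).round(4), D['d'][int(ce[1]),int(ce[0])])
for n,D,box in(("top",T,(170,250,223,263)),("side",S,(235,312,250,304))):
    u0,u1,v0,v1=box; cv2.imwrite(f"pics/k_{n}.png",cv2.resize(D['p'][v0:v1,u0:u1,::-1],None,fx=7,fy=7,interpolation=2))
```

```text
top zmax [0.1387 0.1516 0.1539 0.158 ] mean [ 0.5597 -0.2452  0.134 ] 162
rim fit [ 0.55815944 -0.24455978  0.03036492] 77 minmax mid [ 0.5587 -0.2446  0.149 ]
side zmax [0.1334 0.1474 0.1497 0.1509] mean [ 0.5574 -0.2362  0.1315] 319
collar fit [ 0.56091584 -0.24349026  0.03083159] 249
plate [[0.6048, -0.1493, 0.01], [0.6252, -0.3288, 0.01], [0.4782, -0.3422, 0.01], [0.4583, -0.1644, 0.01]] ctr [ 0.5416 -0.2462  0.01  ]
platter hist (array([2029,   25,   18,   34,  358, 1011,  428,  403,  518, 3202,  211,
          0]), array([0.  , 0.01, 0.02, 0.03, 0.04, 0.05, 0.06, 0.07, 0.08, 0.09, 0.1 ,
       0.11, 0.12]))
platter z 0.09437834800416145 [[0.5125, 0.3355, 0.0944], [0.6956, 0.3033, 0.0944], [0.6671, 0.1627, 0.0944], [0.4846, 0.1966, 0.0944]] ctr [0.5899 0.2495 0.0944] [np.float64(0.142), np.float64(0.186), np.float64(0.143), np.float64(0.186)]
side [290.7 263.6] 40 [[0.4176 0.173  0.075 ]] 1.2931856
side [274.5 274.4] 45 [[0.4294 0.2369 0.075 ]] 1.2523359
side [257.3 286. ] 49 [[0.4408 0.301  0.075 ]] 1.214793
```

Run:
```python
from h import *
T=np.load("top0.npz");S=np.load("side0.npz"); im=T['p']
g=im[228:258,170:245].max(2); 
m=(g<85).astype(np.uint8); N,l,s,ce=cv2.connectedComponentsWithStats(m)
tk=[]
for i in range(1,N):
    if 20<=s[i,4]<250: tk.append(ce[i]+[170,228]); print("top",tk[-1].round(1),s[i,4],onplane("top",tk[-1],.075).round(4))
sk=[(257.3,286.),(274.5,274.4),(290.7,263.6)]
for a in tk:
    for b in sk:
        o1,d1=rays("top",a);o2,d2=rays("side",b); A=np.c_[d1[0],-d2[0]]; x,r,_,_=np.linalg.lstsq(A,o2-o1,rcond=None)
        gap=r[0]**.5
        if gap<.012: print("tri",a.round(1),b,(((o1+d1[0]*x[0])+(o2+d2[0]*x[1]))/2).round(4),"gap",gap.round(4))
hsv=cv2.cvtColor(im,cv2.COLOR_RGB2HSV); print(hsv[193,217],hsv[175,200],hsv[215,235],hsv[180,250])
m=((hsv[...,1]<45)&(hsv[...,2]>110)).astype(np.uint8)*255; m[:150]=0;m[262:]=0;m[:,:165]=0;m[:,265:]=0
# platter: split from console by depth-independent colour: show contour
ff=im.copy(); mask=np.zeros((422,562),np.uint8); cv2.floodFill(np.ascontiguousarray(ff),mask,(217,193),(0,0,0),(6,)*3,(6,)*3,cv2.FLOODFILL_MASK_ONLY|(255<<8))
mk=cv2.morphologyEx(mask[1:-1,1:-1],cv2.MORPH_OPEN,np.ones((5,5)))
c=max(cv2.findContours(mk,0,1)[0],key=cv2.contourArea); b=cv2.boxPoints(cv2.minAreaRect(c)); B=onplane("top",b,.0945)
print("platter",b.round(1).tolist(),B.round(3).tolist(),B.mean(0).round(4),[np.linalg.norm(B[i]-B[i-1]).round(3) for i in range(4)])
v=cv2.resize(im[150:265,165:270,::-1],None,fx=5,fy=5,interpolation=cv2.INTER_CUBIC)
cv2.polylines(v,[((b-[165,150])*5).astype(int)],True,(0,0,255),1); cv2.imwrite("pics/plat.png",v)
```

```text
top [186.2 237.4] 35 [[0.4408 0.2973 0.075 ]]
top [205.4 241.6] 33 [[0.4288 0.2336 0.075 ]]
top [224.5 245.5] 32 [[0.4175 0.1703 0.075 ]]
tri [186.2 237.4] (257.3, 286.0) [0.4417 0.2982 0.0728] gap 0.0019
tri [205.4 241.6] (274.5, 274.4) [0.4298 0.2344 0.0732] gap 0.0022
tri [224.5 245.5] (290.7, 263.6) [0.4181 0.1708 0.0734] gap 0.0013
[150   2 164] [ 10   9 168] [ 94  10 178] [ 70   4 171]
platter [[175.1999969482422, 217.89999389648438], [186.8000030517578, 160.89999389648438], [256.20001220703125, 175.10000610351562], [244.60000610351562, 232.10000610351562]] [[0.503, 0.333, 0.095], [0.693, 0.303, 0.095], [0.651, 0.072, 0.095], [0.462, 0.104, 0.095]] [0.5773 0.2031 0.0945] [np.float64(0.232), np.float64(0.192), np.float64(0.235), np.float64(0.192)]
```

View pics/plat.png

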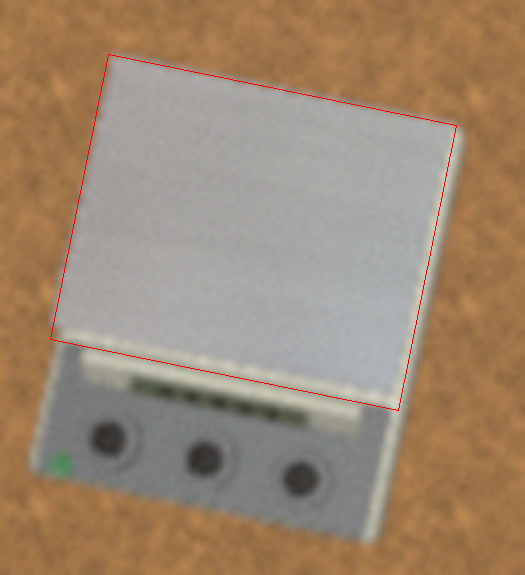

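The red outline fits the platter, putting its centre at about (0.58, 0.203). Triangulated, the tare key is at (0.418, 0.171). Next I grasp the collar.

```bash
cat >> h.py <<'E'
from scipy.spatial.transform import Rotation as Ro
def down(y): return (Ro.from_euler('z',y)*Ro.from_euler('x',np.pi)).as_quat()
BX,BY=0.5597,-0.2440; Y0=1.16
def st(tag):
    s=sense(); print(tag,"t%.2f"%s['time'],"p",s['eef_pos'].round(4),"F",s['wrist_force'].round(1),"T",s['wrist_torque'].round(2),"w %.4f g %.1f"%(s['gripper_width'],s['gripper_force']),"q6 %.2f"%s['joint_positions'][5])
E
python3 - <<'E'
from h import *
move_to([BX,BY,.26],down(Y0)); st("above")
print(move_l([BX,BY,.112],velocity=.1,max_force=15)); st("low")
set_gripper(.05,52); st("grip")
for n in("side","top"):
    p,d=snapshot(n); np.savez(f"{n}1.npz",p=p,d=d)
    if n=="side": cv2.imwrite("pics/grip.png",cv2.resize(p[100:260,230:430,::-1],None,fx=3,fy=3))
E
```

```text
above t1.77 p [ 0.5592 -0.245   0.2598] F [-0.3  0.8  0.7] T [ 0.   -0.06  0.04] w 0.0926 g 0.0 q6 -0.08
False
low t3.40 p [ 0.5602 -0.2443  0.1129] F [-0.2 -0.2 -0.1] T [-0.04 -0.05  0.02] w 0.0928 g 0.0 q6 -0.08
grip t3.99 p [ 0.5608 -0.2444  0.1127] F [ 5.5 -0.6 -0.6] T [-0.38 -1.08 -0.06] w 0.0634 g 52.0 q6 -0.08
```

View pics/grip.png

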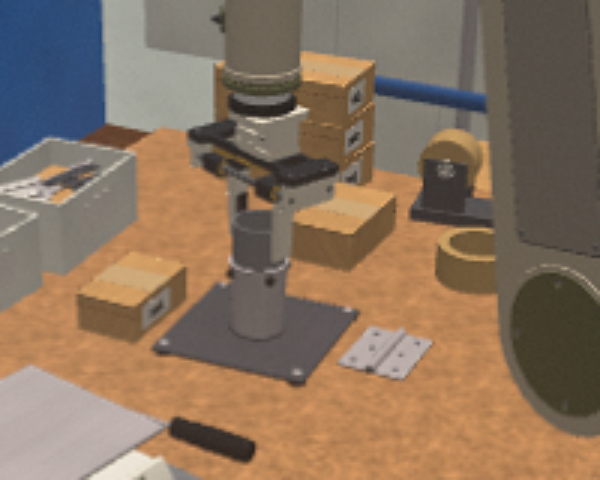

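The fingers hold the collar (gap 63 mm, 52 N) and the stand is undisturbed. Next is the first twist.

Run:
```python
from h import *
x=.5612; z=.112
move_l([x,BY,z+.0015],down(Y0+.65),velocity=.002,max_force=60); st("s0")
s=-1; z+=.0015
for i in range(2):
    z+=.004; r=move_l([x,BY,z],down(Y0+s*.65),velocity=.004,max_force=60); st(f"s{i+1} {r}"); s=-s
p,d=snapshot("side"); np.savez("side2.npz",p=p,d=d); cv2.imwrite("pics/twist.png",cv2.resize(p[100:260,230:430,::-1],None,fx=3,fy=3))
```

```text
s0 t4.95 p [ 0.5612 -0.2444  0.113 ] F [ 4.8 -4.6 -6.1] T [-0.86 -0.69  0.07] w 0.0635 g 52.0 q6 -0.73
s1 False t6.40 p [ 0.5618 -0.2448  0.1178] F [ 2.5 -3.1 -2.6] T [-1.02 -0.77  0.08] w 0.0632 g 52.0 q6 0.57
s2 False t7.85 p [ 0.5611 -0.2447  0.1219] F [-1.8 -5.   1.9] T [-1.25  0.24 -0.11] w 0.0635 g 52.0 q6 -0.73
```

View pics/twist.png

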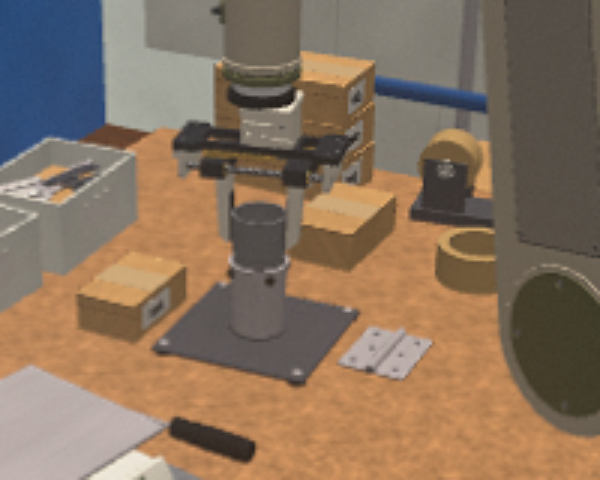

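The beaker seems to be rising and the stand hasn't moved. I'll keep twisting through the grommets.

Run:
```python
from h import *
x=.5612; z=.1215; s=-1
for i in range(6):
    z+=.004; r=move_l([x,BY,z],down(Y0+s*.65),velocity=.004,max_force=60); st(f"s{i} {r}"); s=-s
p,d=snapshot("side"); np.savez("side3.npz",p=p,d=d); cv2.imwrite("pics/twist2.png",cv2.resize(p[100:260,230:430,::-1],None,fx=3,fy=3))
```

```text
s0 False t9.35 p [ 0.5618 -0.2447  0.1254] F [ 4.  -5.9 -4.8] T [-1.42 -0.76  0.07] w 0.0631 g 52.0 q6 0.57
s1 False t10.80 p [ 0.561  -0.2444  0.1292] F [-0.9 -5.1 -2.1] T [-1.27  0.02  0.32] w 0.0634 g 52.0 q6 -0.73
s2 False t12.25 p [ 0.5621 -0.2446  0.1337] F [ 2.8 -4.9 -1.4] T [-1.3  -0.77 -0.04] w 0.0629 g 52.0 q6 0.57
s3 False t13.70 p [ 0.5611 -0.2443  0.1374] F [ 0.3 -5.9 -0.4] T [-1.26 -0.1  -0.03] w 0.0635 g 52.0 q6 -0.73
s4 False t15.15 p [ 0.5618 -0.2444  0.1418] F [ 2.4 -4.6 -1.4] T [-1.3  -0.5   0.04] w 0.0631 g 52.0 q6 0.57
s5 False t16.60 p [ 0.5611 -0.2439  0.1453] F [ 0.7 -4.1 -2.6] T [-0.95 -0.07 -0.08] w 0.0633 g 52.0 q6 -0.73
```

View pics/twist2.png

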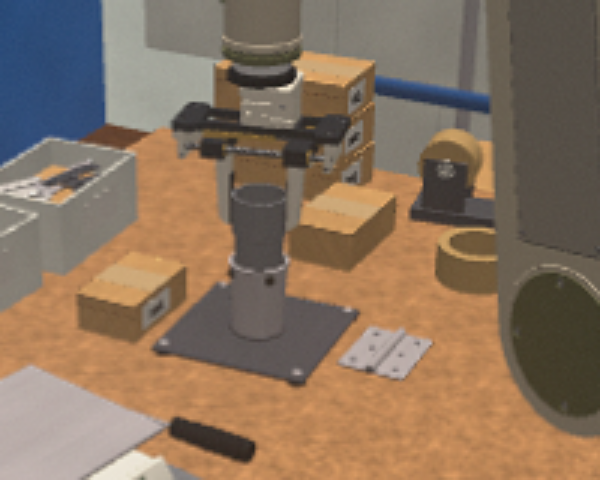

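The beaker has come up about 33 mm and is past the grommets. Next I lift it clear and carry it over the platter.

Run:
```python
from h import *
z0=sense()['eef_pos'][2]
r=move_l([.5612,BY,z0+.02],velocity=.03,max_force=14); st(f"lift {r}")
if not r:
    r=move_l([.5612,BY,.33],velocity=.1,max_force=20); st(f"lift2 {r}")
    if not r:
        move_to([.580,.203,.33],down(1.9)); st("over"); print(move_l([.580,.203,.23],velocity=.08,max_force=15)); wait(.3); st("near")
for n in("side","top"):
    p,d=snapshot(n); np.savez(f"{n}4.npz",p=p,d=d)
    if n=="side": cv2.imwrite("pics/near.png",cv2.resize(p[110:330,150:430,::-1],None,fx=2.7,fy=2.7))
```

```text
lift False t17.46 p [ 0.5613 -0.2438  0.1653] F [ 0.4 -0.6 -1.2] T [-0.01 -0.07  0.04] w 0.0633 g 52.0 q6 -0.73
lift2 False t19.26 p [ 0.561  -0.2439  0.3291] F [ 0.2 -0.3 -1.2] T [-0.04 -0.07 -0.03] w 0.0638 g 52.0 q6 -0.73
over t20.90 p [0.5804 0.2019 0.33  ] F [-0.4  0.4 -1. ] T [-0.08 -0.07  0.02] w 0.0636 g 52.0 q6 -0.08
False
near t22.60 p [0.5801 0.203  0.2303] F [ 0.3  0.7 -1.4] T [ 0.   -0.14 -0.  ] w 0.0638 g 52.0 q6 -0.08
```

View pics/near.png

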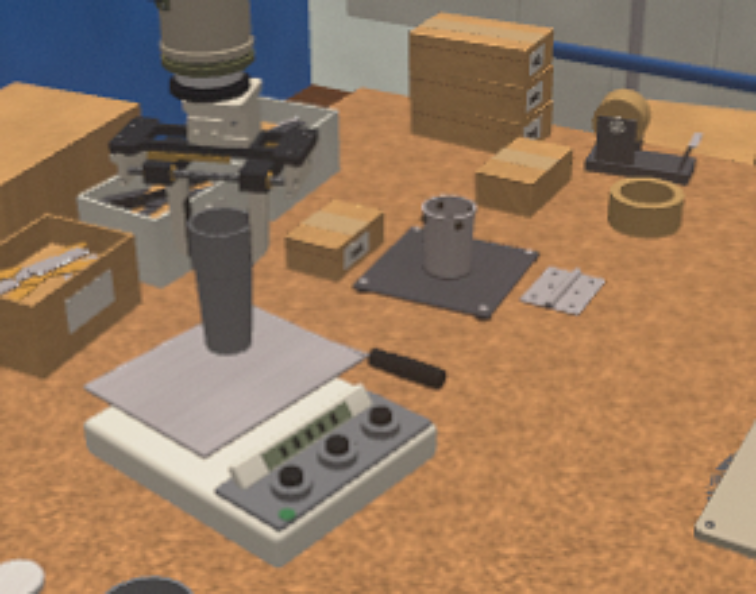

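The beaker is out and hanging over the platter, and the stand is in place. Next I check tilt and foot height from the pixels, rim centre about (231.5,193) and foot about (235,236), then lower it.

Run:
```python
from h import *
print(proj("side",[[.58,.203,.268],[.58,.203,.128]]).round(1))
S=np.load("side4.npz"); g=S['p'].max(2)
m=np.zeros(S['d'].shape,np.uint8); m[185:245,215:250]=1; P,u,v=cloud("side",S['d'],m*(g<95))
for z in(.145,.165,.25):
    k=abs(P[:,2]-z)<.006; q=P[k]
    if k.sum(): print(z,k.sum(),"u-mid",((u[k].min()+u[k].max())/2),proj("side",[[.58,.203,z]])[0].round(1), "zmin",P[:,2].min())
print(move_l([.580,.203,.206],velocity=.06,max_force=15)); st("pre")
r=move_l([.580,.203,.185],velocity=.01,max_force=5); st(f"down {r}"); wait(.3); st("held")
p,d=snapshot("side"); np.savez("side5.npz",p=p,d=d); cv2.imwrite("pics/held.png",cv2.resize(p[130:300,170:330,::-1],None,fx=3.5,fy=3.5))
```

```text
[[230.9 191.2]
 [234.5 236.5]]
0.145 60 u-mid 234.0 [234.1 231.2] zmin 0.08245969703872524
0.165 65 u-mid 233.5 [233.6 225. ] zmin 0.08245969703872524
0.25 169 u-mid 230.5 [231.4 197.3] zmin 0.08245969703872524
False
pre t23.25 p [0.5797 0.2029 0.2054] F [ 0.3 -0.1 -1.4] T [-0.05 -0.1   0.02] w 0.0635 g 52.0 q6 -0.08
down True t24.29 p [0.58   0.203  0.1976] F [-0.3 -0.4  5.8] T [-0.08  0.03 -0.02] w 0.0635 g 52.0 q6 -0.08
held t24.59 p [0.58   0.203  0.1975] F [-0.4  0.3  5.7] T [-0.11  0.08  0.06] w 0.0636 g 52.0 q6 -0.08
```

View pics/held.png

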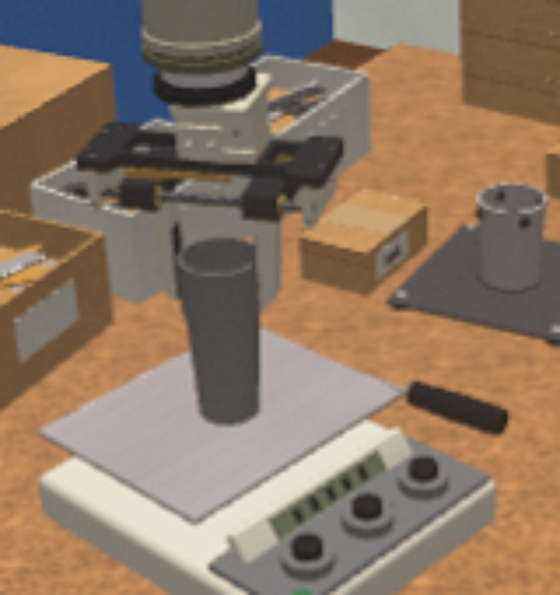

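The foot met the platter at z = 0.1976, as expected, and the beaker is upright at the middle. Release, retreat, then check.

Run:
```python
from h import *
set_gripper(.093); wait(.3); st("open")
move_l([.580,.203,.34],velocity=.12); move_to([.418,.171,.30],down(.3)); set_gripper(0.0,20); st("over key")
p,d=snapshot("side"); np.savez("side6.npz",p=p,d=d); cv2.imwrite("pics/rel.png",cv2.resize(p[110:330,150:430,::-1],None,fx=2.7,fy=2.7))
```

```text
open t25.63 p [0.5793 0.2028 0.1963] F [ 0.3  1.4 -0.3] T [-0.01 -0.08  0.04] w 0.0927 g 0.0 q6 -0.08
over key t29.88 p [0.418 0.171 0.3  ] F [-0.1 -0.2  0.6] T [-0.02 -0.   -0.06] w 0.0001 g 0.0 q6 1.55
```

View pics/rel.png

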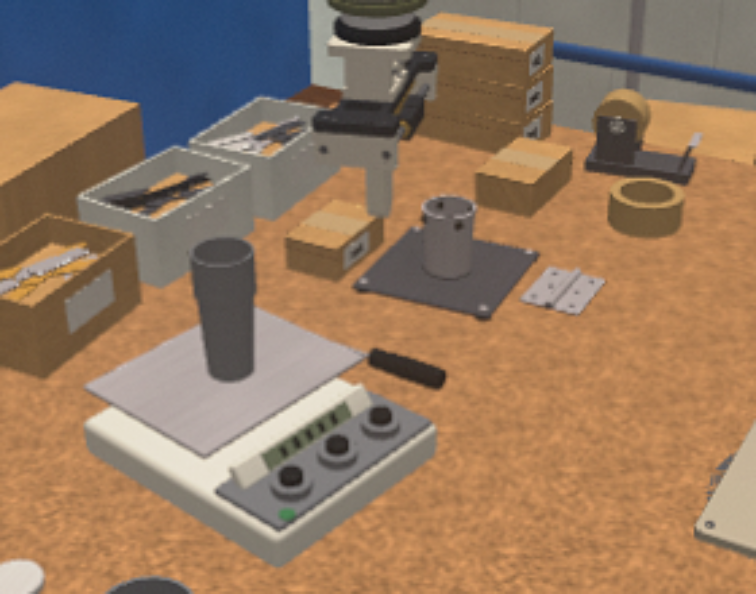

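The beaker stands upright on the platter at about (227,310) in the crop, and the gripper is above the tare key. Next I press it.

Run:
```python
from h import *
print(move_l([.418,.171,.09],velocity=.1,max_force=8)); st("hover")
print("touch",move_l([.418,.171,.073],velocity=.015,max_force=6)); st("touch")
print("press",move_l([.418,.171,.066],velocity=.008,max_force=14)); st("press"); wait(.3); st("hold")
```

```text
False
hover t32.17 p [0.4183 0.1711 0.0905] F [-0.4  0.6  0.1] T [-0.01  0.08 -0.01] w 0.0003 g 0.0 q6 1.55
touch True
touch t33.28 p [0.4179 0.171  0.0733] F [-1.1 -0.1  5.3] T [-0.05  0.09 -0.04] w 0.0004 g 2.4 q6 1.55
press True
press t33.63 p [0.418  0.171  0.0733] F [-1.8 -0.5  5.7] T [-0.13  0.37  0.02] w 0.0006 g 3.3 q6 1.55
hold t33.93 p [0.4179 0.171  0.0732] F [-2.1 -0.3  7.1] T [-0.13  0.4   0.01] w 0.0004 g 3.5 q6 1.55
```

The finger stopped hard at z = 0.0733, so I look before pushing any further.

Run:
```python
from h import *
p,d=snapshot("side"); np.savez("side7.npz",p=p,d=d)
q,_=snapshot("top"); np.savez("top7.npz",p=q)
a=cv2.resize(p[215:305,230:330,::-1],None,fx=7,fy=6.6,interpolation=cv2.INTER_CUBIC); cv2.imwrite("pics/press.png",a); st("x")
print(proj("side",[[.418,.171,.0733]]))
```

```text
x t34.03 p [0.418  0.171  0.0732] F [-1.9 -0.8  6.6] T [-0.13  0.38 -0.  ] w 0.0002 g 3.5 q6 1.55
[[290.92590352 263.68610225]]
```

View pics/press.png

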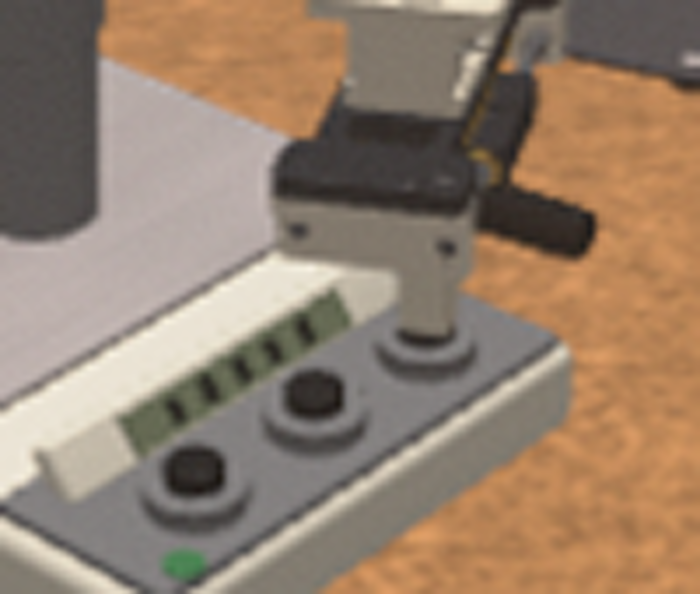

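The fingertip sits squarely on the tare key, so the stop was just the force threshold. I continue the press with a higher one.

Run:
```python
from h import *
for z in(.072,.0705,.069,.0675):
    r=move_l([.418,.171,z],velocity=.006,max_force=25); st(f"{z} {r}")
    if r: break
wait(.3); st("hold")
p,d=snapshot("side"); cv2.imwrite("pics/press2.png",cv2.resize(p[215:305,230:330,::-1],None,fx=7,fy=6.6,interpolation=cv2.INTER_CUBIC))
```

```text
0.072 False t34.32 p [0.4181 0.171  0.0731] F [-5.8 -2.4 14.5] T [-0.4   1.36 -0.  ] w 0.0004 g 7.3 q6 1.55
0.0705 False t34.72 p [0.4182 0.1711 0.0729] F [-13.3  -3.8  28. ] T [-0.71  2.48  0.02] w 0.0006 g 13.8 q6 1.55
0.069 False t35.12 p [0.4183 0.1711 0.0726] F [-20.   -6.3  41. ] T [-1.17  3.69 -0.02] w 0.0006 g 20.3 q6 1.55
0.0675 False t35.52 p [0.4184 0.1712 0.0724] F [-26.1  -8.1  53.5] T [-1.54  4.94  0.02] w 0.0006 g 26.8 q6 1.55
hold t35.82 p [0.4184 0.1712 0.0724] F [-26.7  -7.2  54.4] T [-1.54  4.87 -0.05] w 0.0006 g 26.8 q6 1.55
```

View pics/press2.png

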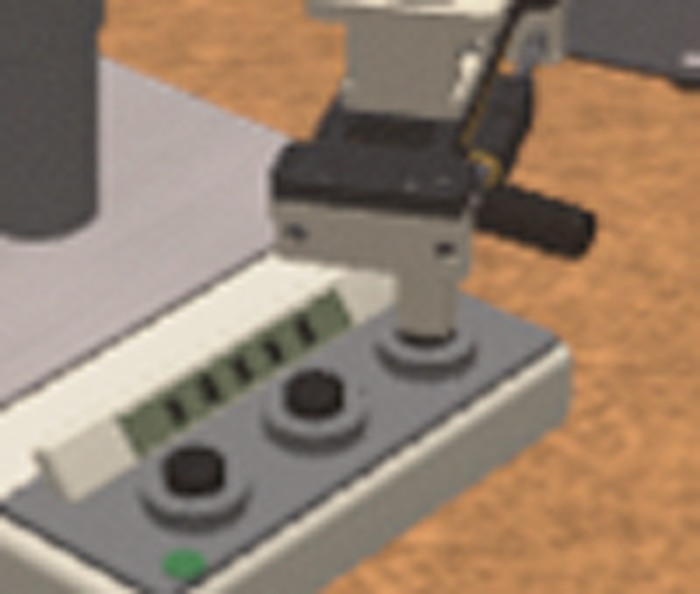

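The contact is rigid at about 0.073 and both fingers are loaded. I back off in small steps while reading the force, to tell whether the key follows (pressed flush) or was never down.

Run:
```python
from h import *
for z in(.0725,.0735,.0745,.0755,.077,.0785,.080,.083):
    move_l([.418,.171,z],velocity=.01); wait(.15)
    f=np.mean([(wait(.02),sense()['wrist_force'])[1] for _ in range(4)],0); s=sense(); print(z,s['eef_pos'].round(4),f.round(2),round(s['gripper_force'],2),round(s['time'],2))
```

```text
0.0725 [0.418  0.171  0.0732] [-4.77 -1.52 10.35] 5.14 36.73
0.0735 [0.418  0.171  0.0735] [-2.15 -0.68  4.93] 2.33 37.2
0.0745 [0.418  0.171  0.0745] [-2.   -0.47  4.05] 2.05 37.67
0.0755 [0.418  0.171  0.0755] [-1.89 -0.61  3.68] 1.75 38.13
0.077 [0.418 0.171 0.077] [-0.53 -0.91  3.21] 1.32 38.65
0.0785 [0.4181 0.171  0.0785] [-0.53 -0.08  1.64] 0.88 39.17
0.08 [0.4179 0.171  0.0799] [-0.14 -0.01  0.22] 0.0 39.68
0.083 [0.4179 0.171  0.0829] [ 0.09 -0.08 -0.07] 0.0 40.35
```

The spring force fell from 5 N at z = 0.0735 to about 1.5 N near 0.079. So the key was fully down at the hard stop and has now come back up. I retreat, check everything and hand in.

Run:
```python
from h import *
move_l([.418,.171,.25],velocity=.12); wait(.2); st("up")
p,d=snapshot("side"); cv2.imwrite("pics/end.png",cv2.resize(p[110:330,150:430,::-1],None,fx=2.7,fy=2.7))
# check beaker, key and stand unchanged vs. side6
a=np.load("side6.npz")['p'].astype(int); df=np.abs(a-p).max(2)
for n,b in(("beaker",(215,260,195,255)),("keys",(240,308,254,302)),("stand",(280,352,180,227))): print(n,(df[b[2]:b[3],b[0]:b[1]]>40).sum())
print(hand_in())
```

```text
up t42.09 p [0.4177 0.1709 0.2494] F [-0.3  1.  -0. ] T [-0.04 -0.04  0.  ] w 0.0006 g 0.0 q6 1.55
beaker 0
keys 0
stand 236
the job is handed in; nothing more can be done
None
```

The job is handed in, with no verdict returned: the beaker stands on the platter, the tare key went fully down and came back up, and beaker and keys look unchanged in the last picture; pixels around the stand did change, which I put down to the gripper passing in front of it but did not confirm.

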